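Clear the view and hold the inspection mirror on the mark

ROBOT

A 6-joint arm with a two-finger parallel gripper is mounted at the origin on the work surface. World frame = base frame: x ahead of the robot, y to its left, z up, the work surface at z = 0. Lengths are in m, angles in degrees, forces in N, time in s.
With the tool pointing down it reaches from about 0.4 to 0.825 m from the base axis. Payload 7 kg.
Tool frame: the origin (TCP) lies where the fingers leave the gripper's body, on its centre line; the fingertips stand 66 mm ahead of it and the grasp point (between the pads) lies 47 mm ahead of it; z points along the fingers, y is the direction in which the jaws open and shut (so a half turn about z gives the same grasp; the last joint's range is limited). The gripper opens to 88 mm and grips with 3 to 60 N. Pads are 19 mm wide; open, the fingers measure 130 mm over their backs; the gripper's body (78 mm by 193 mm) begins 47 mm behind the grasp point.
Start: joints at [86.637, 20.546, 0.682, 0, -70.136, -16.507], TCP at [0.229, 0.635, 0.292] pointing down, gripper open.
Joint ranges: [-176.03, 176.03], [-82.01, 121.73], [-58.28, 71.71], [-173.87, 95.51], [-174.79, -0.11], [-173.66, 173.66]. Speed limits (degrees/s): [136.94, 136.94, 172.46, 180, 180, 180].

INTERFACE

Orientations are given as [roll, pitch, yaw] about the fixed x, y, z axes, in that order (R = Rz(yaw) Ry(pitch) Rx(roll)).
In Python, from plant import get_obs, snapshot, close_job gives the robot as it stands.
- The arm moves only by the tool play_rows, never from a script. Its argument "series" is a list of rows, each a list of 5 numbers: the opening in per cent of the stroke, from 0 (shut) to 100 (fully open), then the shift along the tool's x, y, z in m, then the turn about the tool's z in degrees. In form: [[jaw, dx, dy, dz, spin], ...]. A call has 1 to 10 rows; each row is the pose to reach, as a shift and turn from the pose commanded when the call began, along the tool's axes at that moment; what a row does not reach only later rows make up. A row lasts 1/10 s, in which the tool goes at most 50 mm and 8.59 degrees, less where a joint would pass 70% of its speed; a pose out of reach is approached as far as the arm can. A call with a gripper value outside its range is refused whole. The fingers move at their own pace and stop on an object; the grip force is fixed at half the most. Time passes only in rows, so rows that repeat a pose let the fingers close. It gives the time, the measured TCP pose, the force and the opening at its end, in the units of the state.
- get_obs(): the state, without advancing time (a new reading comes with each control period).
- snapshot(name): name is "scene" or "side" or "wrist"; returns a dict with "frame" (400x640x3 uint8, red, green, blue), "z_map" (400x640 float32, m along the optical axis (not along the pixel's ray), 0 where there is no reading), "mtx" (3x3 intrinsics, pixels), "camera_from_world" (4x4, takes a point from world to camera coordinates); the wrist camera has in their place "tool_from_camera" (4x4, takes a point from camera to tool coordinates, whose origin is the TCP and whose axes are the flange's). Camera axes: x right, y up, looking along -z (the intrinsics and any distortion apply to the point x, -y, -z); pixel columns grow to the right and rows downward; lengths in m; the calibration is good to about 2 mm. A picture is of the moment at which its call begins: read the wrist's pose just before it.
- close_job(): hands the job in, once; it reports no verdict.
The state is a dict: "clock": time; "joint_pos": joint angles; "qvel": joint speeds; "tau": joint torques, N m; "tool_pos": TCP position; "orientation": TCP orientation; "force": force on the tool from outside, world axes, zero at the start; "moment": the same for the moment, N m; "opening": finger opening in m.
Only numpy, scipy, OpenCV 4.12 (cv2) and the standard library are available. Lean on these libraries where they do the work, as an engineer would, in place of code of your own. Each camera call takes 0.05 s, during which the arm holds its last target.

TASK

On the woodworker's bench a small camera looks into a sprung pivoting mirror, which should show it the round mark on the upright workpiece, but a standing wooden offcut blocks that view. First put the offcut into the open grey scrap bin and let go of it; then turn the mirror by its grip, counter-clockwise seen from above, until the camera sees the middle of the mark in it, and finish while still holding the mirror at that angle, for its spring swings it back if released. Leave everything else on the bench where it is.

Things in the scene. Friction and masses are not known exactly. Their poses are not given: they have to be found in the camera images.
- rig: Fixed sighting rig: plywood baseboard 12 mm thick with camera, mirror pivot and divider board. Origin on the bench under the mirror's vertical pivot axis, z up. In its frame the camera (box about 50 mm, top 110 mm high) stands 0.23 m from the pivot at bearing -70 degrees (towards +x, -y); the divider (12 thick, top at 130 mm) runs along x from 75 to 175 mm at y = 0.
- lens (a point): The front of the camera's lens, 90 mm above the bench, 182 mm from the pivot axis, looking level straight at the pivot axis.
- mirror: The mirror: upright plate 80 wide, 86 high (47 to 133 mm above the bench), 6 thick, on a vertical pivot. Origin on the pivot axis at bench height, z up; its reflecting face looks along +x and contains the axis. At rest on a stop its +x is at -40 degrees in the rig's frame; it turns only counter-clockwise from above, up to 1.4 rad, against a spring (0.05 N m at rest, 0.1 more per rad).
- mirror_grip (a point): Middle of the mirror's grip, the place to pinch: on the pivot axis, 160 mm above the bench; axes as the mirror's. The grip is an upright black bar on top of the mirror, 12 mm thick along x, 40 wide along y, from 132 to 174 mm above the bench.
- pointer: Small flat brass pointer on the pivot under the mirror, a disc 40 across with a needle out to 52 mm from the axis, 32 to 38 mm above the bench. It is geared to turn twice as far as the mirror, so its needle (+x) always shows the level direction in which the camera looks by way of the mirror. Origin on the pivot axis, 32 mm up, z up.
- workpiece: The fixed upright workpiece: a light wooden board 60 wide (x), 24 thick (y), 130 high, in a dark foot 70 x 50 x 14. Origin on the bench under the board's middle, z up; its marked face looks along -y, roughly towards the mirror.
- mark (a point): Centre of the round mark, a dark steel disc 36 mm across with a small pale dot, on the workpiece's marked face, 90 mm above the bench. The camera sees it when the mirror's +x bisects the horizontal angle between lens and mark as seen from the pivot axis (0.55 to 0.9 rad of turn from rest).
- offcut: The loose wooden offcut, a plain block standing on end between the mirror and the workpiece: 50 (x) by 36 (y) by 130 (z), about 0.13 kg. Origin at the centre of its underside as it stands.
- offcut_mid (a point): The middle of the offcut's volume (65 mm above its origin).
- bin: The fixed scrap bin, an open-topped grey box 170 x 170, 75 high, walls 6 thick. Origin at the centre of its underside, z up.
- glue: Bystander: white glue bottle, 52 across, 150 high. Origin under its foot.
- jar: Bystander: screw jar, 60 across, 70 high. Origin under its foot.
- tape: Bystander: black roll of tape lying flat, 64 across, 28 high. Origin under its centre.
- driver: Bystander: screwdriver lying flat, 190 long along its x.
- strip: Bystander: wooden strip lying flat, 200 x 40 x 20.
- clamp: Bystander: bar clamp lying flat, 180 long, 22 high.
- sander: Bystander: cork-faced sanding block, 110 x 60 x 34.
There are look-alikes about, which are no part of the job. What is shaped like the offcut but red, turquoise or yellow is not meant.

How it is judged:
By the outcome, as a careful person would: the job done as asked, in the order asked, and still so for the second after the job is handed in, while the arm keeps its last pose, push and grip.
It also fails if it takes over 48 s, if anything falls off the work surface, if the arm or the gripper's body presses on something with over 40 N, if the wrist force passes 120 N, or if a joint passes its speed limit or range.

## Working session

There is one attempt and no reset: what is moved stays moved. The work goes in short steps, Python scripts to look and compute and a tool call to move; the robot and the scene stay as the last step left them, time stands still between calls to the robot, and variables do not carry over. Pictures are saved under pics/ and viewed, and the job is handed in when it is done.

Besides the shell and the picture viewer there is one more tool, called after "Emit:" as name(argument=value, ...), one argument or row to a line, values as JSON. play_rows: Moves the arm, as the interface text tells. Its arguments: {"type":"object","properties":{"series":{"type":"array"}},"required":["series"]}

```bash
ls; mkdir -p pics
cat > h.py <<'E'
import numpy as np, cv2, pickle
from plant import get_obs, snapshot, close_job
def save(n,im): cv2.imwrite('pics/'+n,im[:,:,::-1])
E
python3 - <<'E'
from h import *
o=get_obs();print(o)
for n in ['scene','side','wrist']:
    s=snapshot(n);save(n+'0.png',s['frame']);pickle.dump((o,s),open(n+'0.pkl','wb'))
    print(n,s['mtx'],s.get('camera_from_world',s.get('tool_from_camera')), s.keys())
E
```

```text
pics
{'clock': 0.0, 'joint_pos': array([ 8.66370286e+01,  2.05912056e+01,  6.34211738e-01, -2.05244749e-02,
       -7.01349199e+01, -1.65060914e+01]), 'qvel': array([ 0.09027704, -0.02957794, -0.0110561 ,  0.01548371,  0.04205583,
       -0.04174091]), 'tau': array([ 4.28449739e-04, -5.82712626e+01,  2.93059981e+01,  6.99729100e+00,
        7.09085565e-03, -1.57884360e-04]), 'tool_pos': array([0.22930771, 0.63445833, 0.29122724]), 'orientation': array([ 1.79906392e+02, -7.61767469e-03, -1.98760464e+01]), 'force': array([-0.08161605,  0.78287778, -0.27892793]), 'moment': array([-0.03033328, -0.04173109,  0.04225554]), 'opening': 0.0877011779966776}
scene [[489.72210124   0.         315.93959011]
 [  0.         489.72210124 194.50139345]
 [  0.           0.           1.        ]] [[ 1.59254397e-02  9.99791972e-01  1.27433717e-02 -7.63495295e-02]
 [-5.77022251e-01 -1.21878279e-03  8.16727516e-01  2.01275130e-01]
 [ 8.16573145e-01 -2.03599538e-02  5.76882805e-01 -1.89180511e+00]
 [ 0.00000000e+00  0.00000000e+00  0.00000000e+00  1.00000000e+00]] dict_keys(['frame', 'z_map', 'mtx', 'camer
[... 169 characters left out ...]
4637  0.01469446 -0.40710913]
 [ 0.2929254   0.45312839  0.84194381 -0.266044  ]
 [-0.47978574 -0.69201947  0.53936509 -1.00839467]
 [ 0.          0.          0.          1.        ]] dict_keys(['frame', 'z_map', 'mtx', 'camera_from_world'])
wrist [[332.74919496   0.         323.62764682]
 [  0.         332.74919496 198.41428671]
 [  0.           0.           1.        ]] [[-2.25598876e-05  9.53824058e-01  3.00365887e-01  8.22094787e-02]
 [ 9.99999778e-01  2.21675627e-04 -6.28831939e-04  9.61648075e-05]
 [-6.66378829e-04  3.00365806e-01 -9.53823851e-01 -9.20005044e-02]
 [ 0.00000000e+00  0.00000000e+00  0.00000000e+00  1.00000000e+00]] dict_keys(['frame', 'z_map', 'mtx', 'tool_from_camera'])
```

View pics/scene0.png

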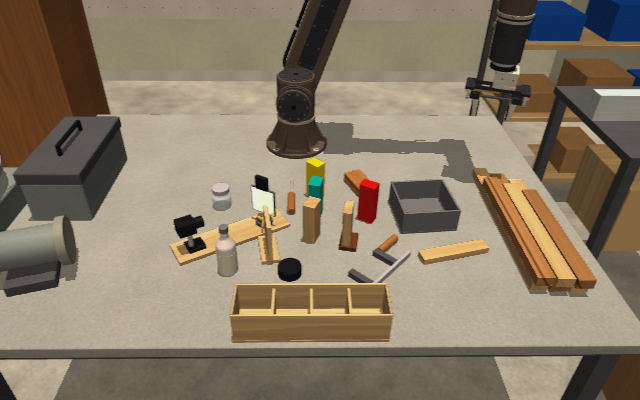

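View pics/side0.png

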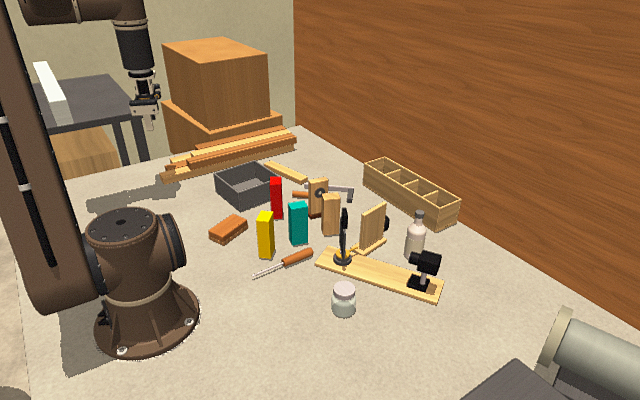

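View pics/wrist0.png

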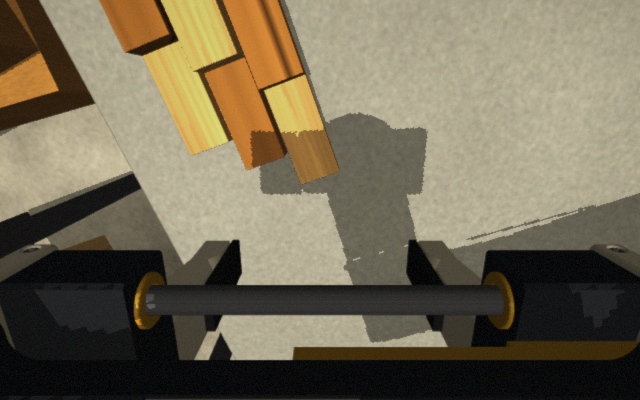

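```bash
cat >> h.py <<'E'
def cloud(s):
    z=s['z_map'];K=s['mtx'];v,u=np.mgrid[0:400,0:640];
    P=np.stack([(u-K[0,2])/K[0,0]*z,-(v-K[1,2])/K[1,1]*z,-z,np.ones_like(z)],-1)
    W=P@np.linalg.inv(s['camera_from_world']).T
    return W[...,:3],z>0
E
python3 - <<'E'
from h import *
X0,Y0,S=0.2,-0.4,800 # 1.25mm/px  image: right=y, down=x
for n in ['scene','side']:
    o,s=pickle.load(open(n+'0.pkl','rb'))
    W,m=cloud(s);print(n,np.median(W[...,2][m]))
    img=np.zeros((560,800,3),np.uint8);zz=np.full((560,800),-9.)
    P=W[m];C=s['frame'][m]
    i=((P[:,0]-X0)*S).astype(int);j=((P[:,1]-Y0)*S).astype(int)
    ok=(i>=0)&(i<560)&(j>=0)&(j<800)&(P[:,2]<.25)
    for a,b,z,c in zip(i[ok],j[ok],P[ok,2],C[ok]):
        if z>zz[a,b]: zz[a,b]=z;img[a,b]=c
    img2=cv2.dilate(img,np.ones((2,2)));img2[img.any(-1)]=img[img.any(-1)]
    for k in range(0,800,80):
        cv2.putText(img2,'%.1f'%(Y0+k/S),(k,10),0,.35,(255,255,255));img2[:,k]=np.maximum(img2[:,k],90)
        if k<560: cv2.putText(img2,'%.1f'%(X0+k/S),(0,k+10),0,.35,(255,255,0));img2[k]=np.maximum(img2[k],90)
    save('top_'+n+'.png',img2)
E
```

```text
scene -0.00013457633482921727
side 0.0056458308047542816
```

View pics/top_scene.png

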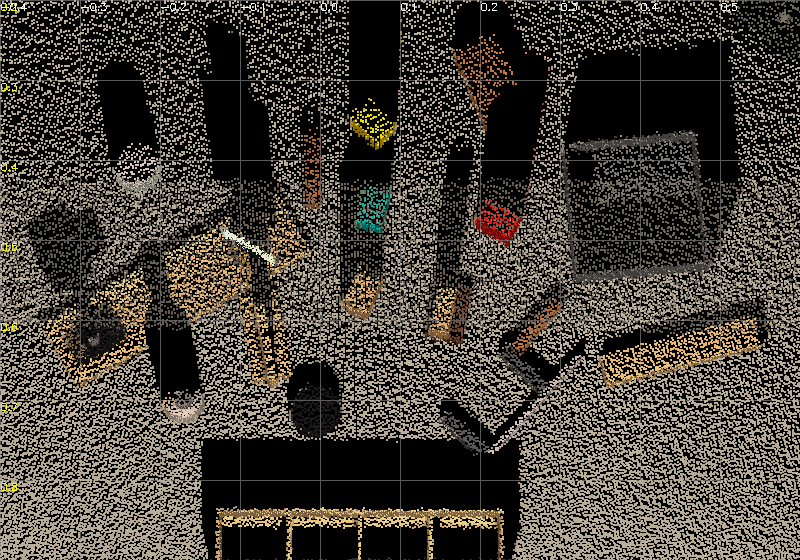

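View pics/top_side.png

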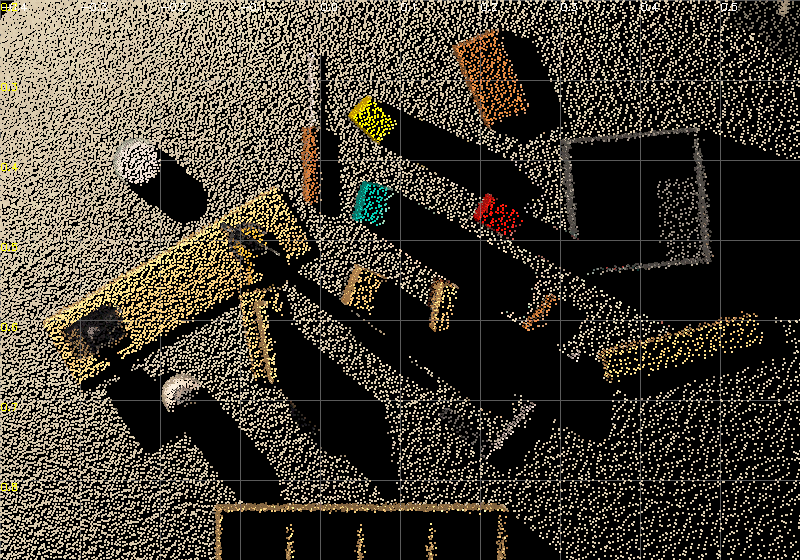

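```bash
cat > seg.py <<'E'
from h import *
def reg(tag,box,names=('scene','side'),col=None):
    out=[]
    for n in names:
        o,s=pickle.load(open(n+tag+'.pkl','rb'));W,m=cloud(s)
        if n=='side' : pass
        q=m.copy()
        for k in range(3): q&=(W[...,k]>box[2*k])&(W[...,k]<box[2*k+1])
        out.append(W[q])
    return out
def rect(name,tag,box):
    for n,P in zip(('scene','side'),reg(tag,box)):
        if len(P)<5: print(name,n,'few',len(P));continue
        r=cv2.minAreaRect(P[:,:2].astype(np.float32)*1000)
        print(name,n,len(P),'rect mm',np.round(r[0],1),np.round(r[1],1),round(r[2],1),'z',np.round(np.percentile(P[:,2],[5,50,95])*1000,1))
E
python3 - <<'E'
from seg import *
rect('offcut top','0',(.50,.60,.0,.10,.122,.14))
rect('offcut','0',(.50,.60,.02,.08,.02,.14))
rect('work top','0',(.52,.64,.10,.20,.122,.14))
rect('work','0',(.52,.64,.10,.20,.02,.14))
rect('bin','0',(.33,.58,.28,.52,.05,.09))
rect('grip','0',(.45,.56,-.15,-.03,.14,.18))
rect('mirror','0',(.45,.56,-.15,-.03,.05,.13))
rect('divider','0',(.55,.70,-.12,-.03,.12,.14))
rect('cam','0',(.56,.66,-.34,-.24,.06,.13))
rect('base','0',(.40,.70,-.36,.02,.009,.015))
rect('needle','0',(.45,.56,-.15,0,.03,.04))
for n in ('scene','side'):
    o,s=pickle.load(open(n+'0.pkl','rb'))
    c={'scene':(170,150,210,130),'side':(220,140,240,170)}[n]
    x,y,w,h=c;save('crop_'+n+'.png',cv2.resize(s['frame'][y:y+h,x:x+w],None,fx=3.3,fy=3.3,interpolation=cv2.INTER_CUBIC))
E
```

```text
offcut top scene 172 rect mm [567.5  52.5] [35.9 59.5] 65.1 z [122.9 128.8 132. ]
offcut top side 153 rect mm [561.5  54.7] [42.9 50.2] 68.7 z [123.1 130.6 133. ]
offcut scene 682 rect mm [568.2  52.8] [38.7 59.5] 63.4 z [ 27.9  89.2 130.4]
offcut side 678 rect mm [560.4  52.6] [40.7 50.9] 69.0 z [ 26.6  86.5 131.8]
work top scene 130 rect mm [588.7 152.8] [24.2 65. ] 79.2 z [125.6 129.4 131.6]
work top side 118 rect mm [583. 152.] [29.  57.9] 79.2 z [122.5 130.4 133.3]
work scene 421 rect mm [589.8 151.8] [25.8 67.7] 79.4 z [ 27.4  96.6 131. ]
work side 549 rect mm [582.7 151.3] [29.1 62. ] 76.2 z [ 29.3  94.1 131.7]
bin scene 1121 rect mm [457.4 393.3] [179.6 172. ] 5.8 z [51.5 65.4 75.8]
bin side 860 rect mm [451.7 396.7] [171.9 179. ] 5.2 z [51.6 65.8 77.1]
grip scene 158 rect mm [508.9 -90.4] [44.1 16.3] 62.4 z [141.6 161.5 174.6]
grip side 114 rect mm [503.7 -87.1] [44.2 12.6] 62.4 z [141.7 165.7 176.3]
mirror scene 475 rect mm [507.7 -89.6] [84.6 12.4] 62.3 z [ 55.8  94.5 126.4]
mirror side 162 rect mm [499.9 -88.3] [80.4  7. ] 60.4 z [ 55.7  91.8 125.8]
divider scene 120 rect mm [632.8 -67.5] [103.2  12.2] 10.0 z [122.8 129.1 132. ]
divider side 157 rect mm [626.  -65.5] [103.2  15.8] 10.9 z [121.1 129.  132.5]
cam scene 504 rect mm [ 619.  -278.4] [50.2 76.4] 28.9 z [ 76.7 101.9 110.7]
cam side 593 rect mm [ 612.3 -278.3] [50.7 75. ] 29.8 z [ 77.5 103.9 112.1]
base scene 1624 rect mm [ 553.2 -174.9] [331.1 285.5] 84.5 z [ 9.3 11.4 14.3]
base side 2444 rect mm [ 540.  -178.3] [325.4 297.9] 85.7 z [10.2 12.8 14.6]
needle scene 53 rect mm [524.8 -95.8] [37.  61.6] 68.1 z [32.1 36.4 39.6]
needle side 83 rect mm [516.8 -83.5] [66.6 38.1] 21.5 z [34.3 38.1 39.5]
```

View pics/crop_scene.png

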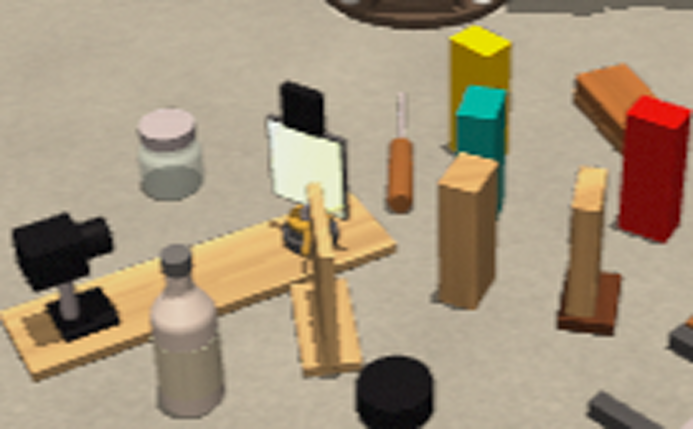

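View pics/crop_side.png

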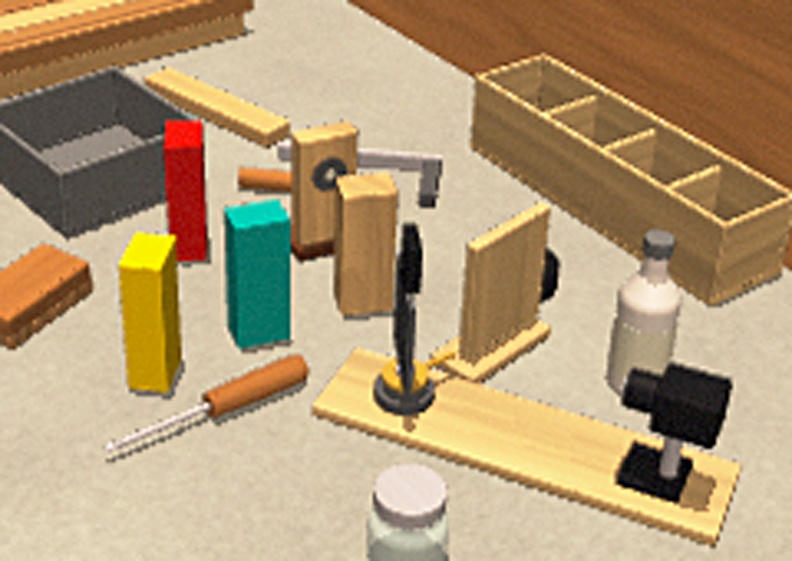

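The standing offcut is near (0.56, 0.05), the bin centre near (0.455, 0.395) and the pivot near (0.505, -0.09). The scene and side cameras disagree by about 6 mm in x, so I'll go over the offcut and check with the wrist camera.

Emit:
play_rows(
  series=[
    [100, 0.511, 0.434, -0.04, 1.4],
    [100, 0.511, 0.434, -0.04, 1.4],
    [100, 0.511, 0.434, -0.04, 1.4],
    [100, 0.511, 0.434, -0.04, 1.4],
    [100, 0.511, 0.434, -0.04, 1.4],
    [100, 0.511, 0.434, -0.04, 1.4],
    [100, 0.511, 0.434, -0.04, 1.4],
    [100, 0.511, 0.434, -0.04, 1.4],
    [100, 0.511, 0.434, -0.04, 1.4],
    [100, 0.511, 0.434, -0.04, 1.4],
  ],
)

```text
clock: 1.15
tool_pos: [0.4778, 0.1997, 0.3222]
orientation: [-180.0, -0.0, -21.3]
force: [1.4, 0.7, 0.1]
opening: 0.0877
```

Emit:
play_rows(
  series=[
    [100, 0.132, 0.1065, 0, 0],
    [100, 0.132, 0.1065, 0, 0],
    [100, 0.132, 0.1065, 0, 0],
    [100, 0.132, 0.1065, 0, 0],
    [100, 0.132, 0.1065, 0, 0],
    [100, 0.132, 0.1065, 0, 0],
  ],
)

```text
clock: 1.75
tool_pos: [0.5616, 0.054, 0.3215]
orientation: [180.0, 0.0, -21.4]
force: [-0.6, 0.0, 0.7]
opening: 0.0882
```

```bash
cat >> h.py <<'E'
from scipy.spatial.transform import Rotation as R
def wristshot(tag):
    o=get_obs();s=snapshot('wrist')
    T=np.eye(4);T[:3,:3]=R.from_euler('xyz',o['orientation'],degrees=True).as_matrix();T[:3,3]=o['tool_pos']
    s['camera_from_world']=np.linalg.inv(T@s['tool_from_camera'])
    pickle.dump((o,s),open('wrist'+tag+'.pkl','wb'));save('wrist'+tag+'.png',s['frame']);return o,s
E
python3 - <<'E'
from h import *
import seg
o,s=wristshot('1');print(o['tool_pos'],o['orientation'])
W,m=cloud(s)
def rect(name,box):
    q=m.copy()
    for k in range(3): q&=(W[...,k]>box[2*k])&(W[...,k]<box[2*k+1])
    P=W[q]
    if len(P)<5: print(name,'few');return
    r=cv2.minAreaRect(P[:,:2].astype(np.float32)*1000);print(name,len(P),np.round(r[0],1),np.round(r[1],1),round(r[2],1),'z',np.round(np.percentile(P[:,2],[5,50,95])*1000,1))
rect('offcut top',(.50,.60,.0,.10,.122,.14))
rect('work top',(.52,.64,.10,.20,.122,.14))
rect('grip',(.45,.56,-.15,-.03,.15,.18))
rect('divider',(.55,.70,-.12,-.03,.12,.14))
rect('bin',(.33,.58,.28,.52,.07,.09))
rect('work all',(.52,.64,.10,.20,.02,.14))
E
```

```text
[0.56164941 0.05403233 0.32146457] [ 1.79975212e+02  4.36742303e-02 -2.13603121e+01]
offcut top 2227 [564.7  53. ] [36.  50.3] 66.8 z [127.8 129.3 130.5]
work top 1814 [587.4 153.3] [24.3 60. ] 79.4 z [125.1 129.2 130.4]
grip 1233 [506.6 -88.4] [40.7 12.6] 60.2 z [152.9 172.8 174.3]
divider 2365 [629.  -66.7] [100.   12.8] 10.0 z [122.7 129.1 130.5]
bin few
work all 3734 [587.2 152. ] [26.8 60.1] 79.4 z [ 34.7 120.1 130.2]
```

View pics/wrist1.png

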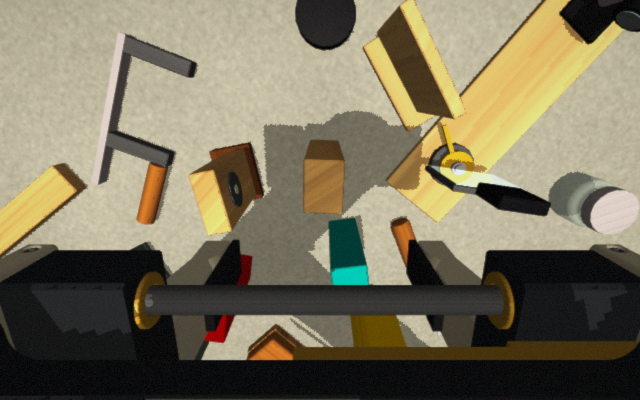

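Emit:
play_rows(
  series=[
    [100, 0.003, 0, 0.05, 1.9],
    [100, 0.003, 0, 0.1, 1.9],
    [100, 0.003, 0, 0.14, 1.9],
    [100, 0.003, 0, 0.165, 1.9],
    [100, 0.003, 0, 0.174, 1.9],
    [100, 0.003, 0, 0.174, 1.9],
    [100, 0.003, 0, 0.174, 1.9],
  ],
)

```text
clock: 2.5
tool_pos: [0.5653, 0.0543, 0.1494]
orientation: [-179.9, -0.1, -23.1]
force: [-0.5, -0.1, 0.2]
opening: 0.0877
```

Emit:
play_rows(
  series=[
    [20, 0, 0, 0, 0],
    [20, 0, 0, 0, 0],
    [20, 0, 0, 0, 0],
    [20, 0, 0, 0, 0],
    [20, 0, 0, 0, 0],
    [20, 0, 0, 0, 0],
    [20, 0, 0, 0, 0],
    [20, 0, 0, 0, 0],
  ],
)

```text
clock: 3.3
tool_pos: [0.5645, 0.0533, 0.1479]
orientation: [180.0, 0.0, -23.2]
force: [0.1, 0.2, 0.4]
opening: 0.0358
```

Emit:
play_rows(
  series=[
    [20, 0, 0, -0.01, 0],
    [20, 0, 0, -0.03, 0],
    [20, 0, 0, -0.065, 0],
    [20, 0, 0, -0.105, 0],
    [20, 0, 0, -0.14, 0],
    [20, 0, 0, -0.165, 0],
    [20, 0, 0, -0.18, 0],
    [20, 0, 0, -0.18, 0],
  ],
)

```text
clock: 4.1
tool_pos: [0.5653, 0.0535, 0.331]
orientation: [-179.8, -0.2, -23.2]
force: [0.4, -1.1, -1.7]
opening: 0.0358
```

Run:
```python
from h import *
o,s=wristshot('2');print(o['tool_pos'],o['opening'],o['force'])
```

```text
[0.5652582  0.05353158 0.330993  ] 0.035805051625201006 [ 0.35101526 -1.12650903 -1.71168104]
```

View pics/wrist2.png

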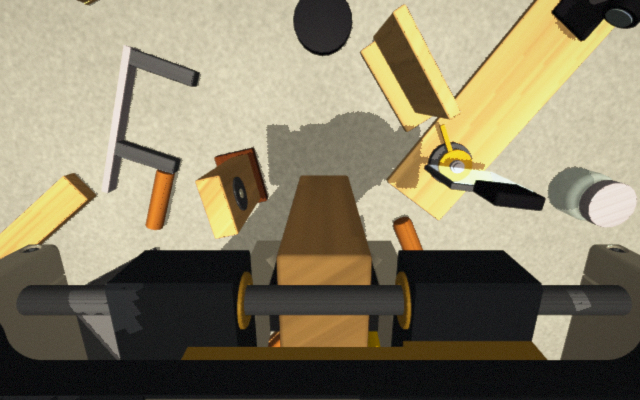

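Emit:
play_rows(
  series=[
    [20, -0.012, -0.014, 0, -2],
    [20, -0.04, -0.046, 0, -6],
    [20, -0.07, -0.08, 0, -10],
    [20, -0.1, -0.114, 0, -14],
    [20, -0.13, -0.149, 0, -18],
    [20, -0.16, -0.183, 0, -22],
    [20, -0.19, -0.217, 0, -25],
    [20, -0.215, -0.246, 0, -27],
    [20, -0.23, -0.263, 0, -28.5],
    [20, -0.236, -0.27, 0, -28.5],
  ],
)

```text
clock: 5.15
tool_pos: [0.4525, 0.3962, 0.3258]
orientation: [179.9, 0.1, 5.5]
force: [-0.4, 0.6, -1.1]
opening: 0.036
```

Run:
```python
from h import *
o,s=wristshot('3');print(o['tool_pos'],o['orientation'],o['opening'],o['force'])
W,m=cloud(s)
q=m&(W[...,2]>.07)&(W[...,2]<.085)&(W[...,0]>.33)&(W[...,0]<.58)&(W[...,1]>.28)&(W[...,1]<.52)
P=W[q];print(len(P),P.min(0),P.max(0))
```

```text
[0.45245896 0.3962009  0.32582618] [1.79881073e+02 1.29294978e-01 5.48300931e+00] 0.03599516071549478 [-0.36765737  0.55378568 -1.14949737]
3059 [0.36383412 0.30422822 0.07000054] [0.54689949 0.48717877 0.07764621]
```

View pics/wrist3.png

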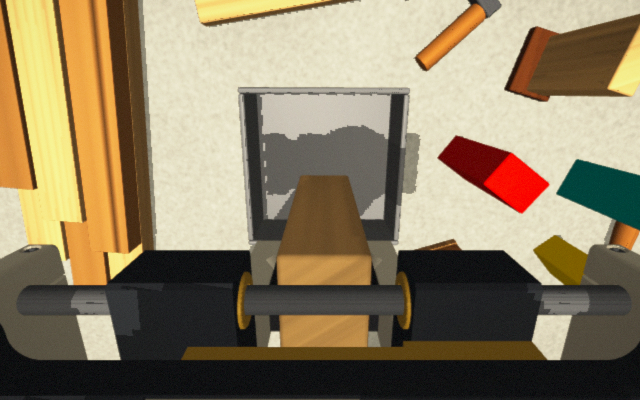

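Emit:
play_rows(
  series=[
    [20, 0.002, 0, 0.03, 0],
    [20, 0.002, 0, 0.07, 0],
    [20, 0.002, 0, 0.11, 0],
    [20, 0.002, 0, 0.14, 0],
    [20, 0.002, 0, 0.157, 0],
    [20, 0.002, 0, 0.165, 0],
    [20, 0.002, 0, 0.168, 0],
    [20, 0.002, 0, 0.17, 0],
    [20, 0.002, 0, 0.17, 0],
  ],
)

```text
clock: 6.1
tool_pos: [0.4562, 0.3948, 0.1588]
orientation: [-179.9, -0.0, 5.3]
force: [-1.1, 0.5, -1.8]
opening: 0.0354
```

Emit:
play_rows(
  series=[
    [20, 0, 0, 0.002, 0],
    [20, 0, 0, 0.004, 0],
    [20, 0, 0, 0.005, 0],
    [20, 0, 0, 0.005, 0],
  ],
)

```text
clock: 6.5
tool_pos: [0.456, 0.395, 0.1539]
orientation: [-180.0, -0.0, 5.4]
force: [-1.4, -0.8, 5.4]
opening: 0.0359
```

Contact with the floor (about 5 N upward). Release and rise.

Emit:
play_rows(
  series=[
    [35, 0, 0, 0, 0],
    [45, 0, 0, 0, 0],
    [60, 0, 0, 0, 0],
    [80, 0, 0, 0, 0],
    [100, 0, 0, 0, 0],
    [100, 0, 0, 0, 0],
    [100, 0, 0, 0, 0],
  ],
)

```text
clock: 7.2
tool_pos: [0.4558, 0.3947, 0.1529]
orientation: [180.0, 0.0, 5.3]
force: [1.2, -0.9, -0.1]
opening: 0.0739
```

Emit:
play_rows(
  series=[
    [100, 0, 0, -0.02, 0],
    [100, 0, 0, -0.06, 0],
    [100, 0, 0, -0.1, 0],
    [100, 0, 0, -0.14, 0],
    [100, 0, 0, -0.17, 0],
    [100, 0, 0, -0.18, 0],
    [100, 0, 0, -0.18, 0],
  ],
)

```text
clock: 7.9
tool_pos: [0.4561, 0.3951, 0.3347]
orientation: [-179.8, -0.1, 5.3]
force: [0.2, -0.5, -0.3]
opening: 0.088
```

Run:
```python
from h import *
o,s=wristshot('4');print(o['tool_pos'],o['orientation'],o['joint_pos'],o['opening'],o['force'])
```

```text
[0.45611247 0.39508121 0.33465004] [-1.79847834e+02 -1.19080915e-01  5.33230723e+00] [ 5.94357515e+01  1.23727838e+01 -5.12140440e+00  7.60508736e-03
 -7.23127255e+01  3.58944154e+01] 0.08796500395302449 [ 0.23736468 -0.50395922 -0.31301423]
```

View pics/wrist4.png

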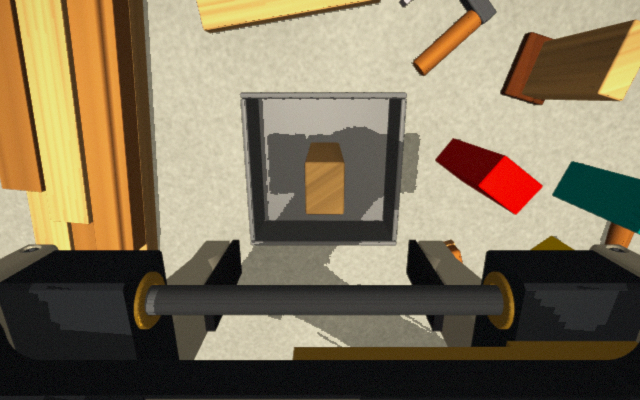

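Emit:
play_rows(
  series=[
    [100, 0.001, 0.03, 0, 7],
    [100, 0.002, 0.08, 0, 15],
    [100, 0.003, 0.13, 0, 23],
    [100, 0.004, 0.18, 0, 31],
    [100, 0.004, 0.23, 0, 39],
    [100, 0.004, 0.28, 0, 47],
    [100, 0.005, 0.33, 0, 55],
    [100, 0.005, 0.38, 0, 63],
    [100, 0.005, 0.43, 0, 71],
    [100, 0.005, 0.465, 0, 79],
  ],
)

```text
clock: 8.95
tool_pos: [0.503, -0.0705, 0.331]
orientation: [179.8, 0.0, -74.1]
force: [0.2, 0.9, -0.2]
opening: 0.0881
```

Emit:
play_rows(
  series=[
    [100, 0.01, 0.002, 0, 8],
    [100, 0.02, 0.004, 0, 16],
    [100, 0.021, 0.004, 0, 24],
    [100, 0.021, 0.004, 0, 32],
    [100, 0.021, 0.004, 0, 40],
    [100, 0.021, 0.004, 0, 46],
    [100, 0.021, 0.004, 0, 46],
    [100, 0.021, 0.004, 0, 46],
  ],
)

```text
clock: 9.75
tool_pos: [0.5056, -0.0891, 0.3316]
orientation: [179.9, -0.1, -119.5]
force: [-0.3, 1.0, -0.3]
opening: 0.0873
```

Run:
```python
from h import *
o,s=wristshot('5');print(o['tool_pos'],o['orientation'],o['joint_pos'],o['opening'],o['force'])
W,m=cloud(s)
def rect(name,box):
    q=m.copy()
    for k in range(3): q&=(W[...,k]>box[2*k])&(W[...,k]<box[2*k+1])
    P=W[q]
    if len(P)<5: print(name,'few');return
    r=cv2.minAreaRect(P[:,:2].astype(np.float32)*1000);print(name,len(P),np.round(r[0],1),np.round(r[1],1),round(r[2],1),'z',np.round(np.percentile(P[:,2],[5,50,95])*1000,1))
rect('work top',(.52,.64,.10,.20,.122,.14))
rect('grip',(.45,.56,-.15,-.03,.15,.18))
rect('griptop',(.45,.56,-.15,-.03,.168,.18))
rect('divider',(.55,.70,-.12,-.03,.12,.14))
rect('cam',(.56,.66,-.34,-.24,.06,.13))
rect('camtop',(.56,.66,-.34,-.24,.104,.115))
```

```text
[ 0.50564693 -0.08912424  0.33159764] [ 1.79893715e+02 -7.51742227e-02 -1.19491058e+02] [ 1.19298974e+01  3.82151753e+00 -1.57079854e+01 -1.47855373e-02
 -7.05999319e+01 -4.14160977e+01] 0.08725598097435751 [-0.25555704  0.95368973 -0.25894962]
work top few
grip 810 [506.  -89.3] [39.9 11.9] 60.3 z [160.  173.2 174.4]
griptop 737 [506.  -89.3] [39.8 11.9] 60.1 z [171.5 173.3 174.4]
divider 424 [596.7 -73.1] [34.9 12.2] 10.5 z [122.  129.  130.2]
cam 5000 [ 616.3 -278.7] [44.4 76.3] 30.1 z [ 86.2 108.4 110.4]
camtop 3505 [ 616.7 -279.3] [44.3 74.8] 30.1 z [104.7 109.1 110.6]
```

View pics/wrist5.png

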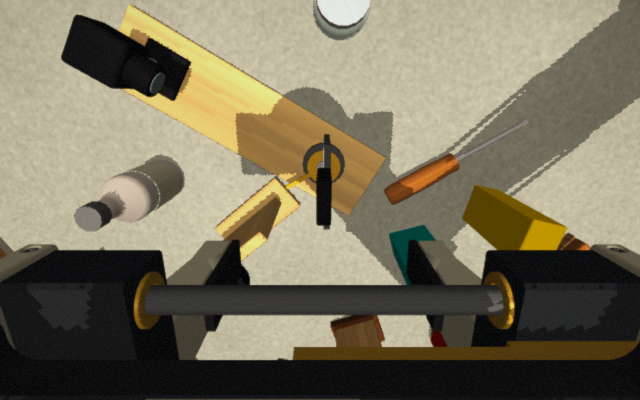

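Emit:
play_rows(
  series=[
    [100, 0, -0.0005, 0.03, 0],
    [100, 0, -0.0005, 0.07, 0],
    [100, 0, -0.0005, 0.1, 0],
    [100, 0, -0.0005, 0.117, 0],
    [100, 0, -0.0005, 0.123, 0],
    [100, 0, -0.0005, 0.123, 0],
    [60, 0, -0.0005, 0.123, 0],
    [45, 0, -0.0005, 0.123, 0],
    [35, 0, -0.0005, 0.123, 0],
    [30, 0, -0.0005, 0.123, 0],
  ],
)

```text
clock: 10.8
tool_pos: [0.5067, -0.0893, 0.2106]
orientation: [-179.9, 0.0, -119.7]
force: [-0.2, -0.8, -0.5]
opening: 0.0612
```

Emit:
play_rows(
  series=[
    [25, 0, 0, 0, 0],
    [20, 0, 0, 0, 0],
    [16, 0, 0, 0, 0],
    [13, 0, 0, 0, 0],
    [8, 0, 0, 0, 0],
    [0, 0, 0, 0, 0],
    [0, 0, 0, 0, 0],
    [0, 0, 0, 0, 0],
    [0, 0, 0, 0, 0],
  ],
)

```text
clock: 11.7
tool_pos: [0.5058, -0.0891, 0.2099]
orientation: [179.9, -0.0, -119.7]
force: [-3.9, 3.6, 3.0]
opening: 0.0121
```

Run:
```python
from h import *
o,s=wristshot('6');print(o['tool_pos'],o['orientation'],o['opening'],o['force'],o['moment'])
```

```text
[ 0.50577806 -0.0890584   0.20986972] [ 1.79917428e+02 -9.00409352e-03 -1.19685145e+02] 0.012122250171355568 [-3.85324024  3.61828948  3.00597605] [ 1.34460488  1.18705157 -0.0601677 ]
```

View pics/wrist6.png

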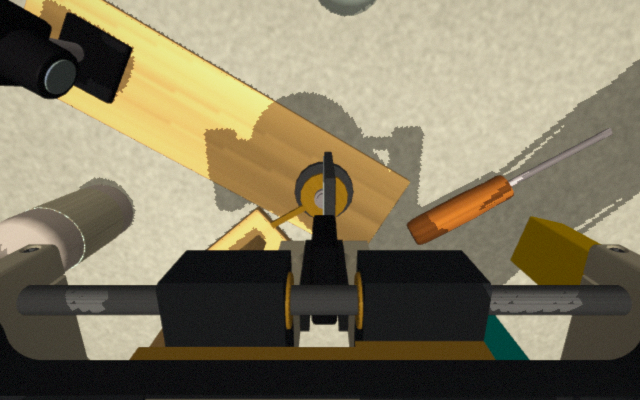

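Emit:
play_rows(
  series=[
    [0, 0, 0.0005, 0, -2],
    [0, 0, 0.0005, 0, -5],
    [0, 0, 0.0005, 0, -9],
    [0, 0, 0.0005, 0, -13],
    [0, 0, 0.0005, 0, -17],
    [0, 0, 0.0005, 0, -21],
    [0, 0, 0.0005, 0, -25],
    [0, 0, 0.0005, 0, -29],
    [0, 0, 0.0005, 0, -32],
    [0, 0, 0.0005, 0, -33],
  ],
)

```text
clock: 12.75
tool_pos: [0.5058, -0.089, 0.2099]
orientation: [180.0, 0.0, -86.6]
force: [-1.3, 1.0, 0.7]
opening: 0.0119
```

Emit:
play_rows(
  series=[
    [0, 0, 0, 0, -1],
    [0, 0, 0, 0, -2],
    [0, 0, 0, 0, -2.2],
    [0, 0, 0, 0, -2.2],
    [0, 0, 0, 0, -2.2],
  ],
)

```text
clock: 13.25
tool_pos: [0.5059, -0.0891, 0.2099]
orientation: [180.0, 0.0, -84.5]
force: [-2.8, 2.9, 1.5]
opening: 0.0119
```

Run:
```python
from h import *
o,s=wristshot('7');print(o['tool_pos'],o['orientation'],o['opening'],o['force'],o['moment'])
save('w7c.png',cv2.resize(s['frame'][100:300,180:460],None,fx=2.8,fy=2.8,interpolation=cv2.INTER_CUBIC))
for n in ['scene','side']:
    t=snapshot(n);pickle.dump((o,t),open(n+'7.pkl','wb'))
    x,y,w,h={'scene':(170,150,210,130),'side':(220,140,240,170)}[n]
    save('crop7_'+n+'.png',cv2.resize(t['frame'][y:y+h,x:x+w],None,fx=3.3,fy=3.3,interpolation=cv2.INTER_CUBIC))
```

```text
[ 0.50590109 -0.08906795  0.20989714] [ 1.79982884e+02  9.22606761e-03 -8.44963413e+01] 0.011946526459484047 [-2.8310212   2.94923414  1.45986005] [ 0.95586204  0.93034024 -0.12305149]
```

View pics/w7c.png

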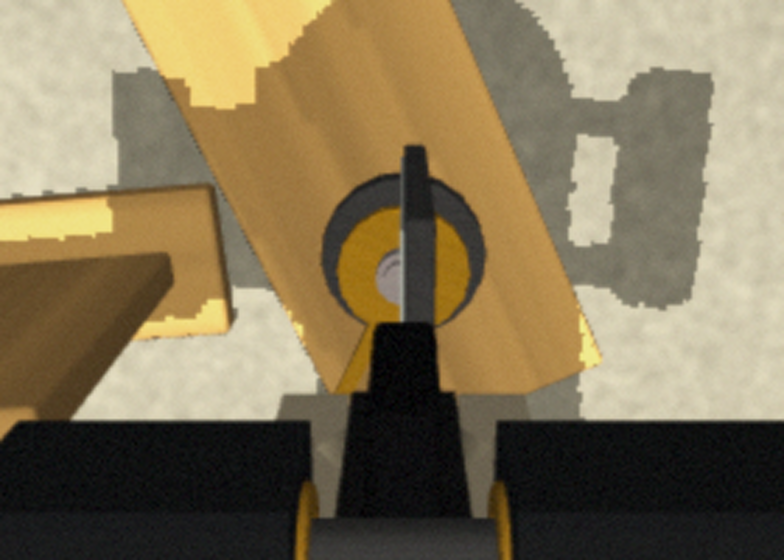

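View pics/crop7_side.png

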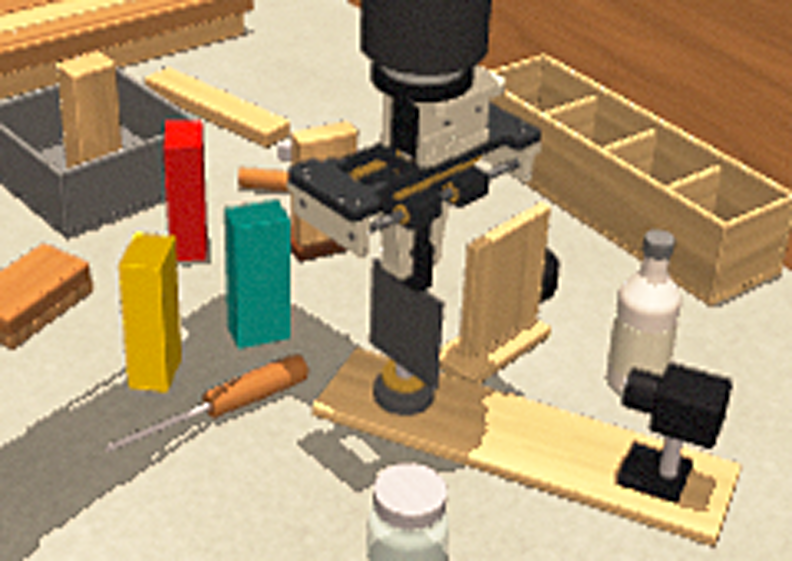

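View pics/crop7_scene.png

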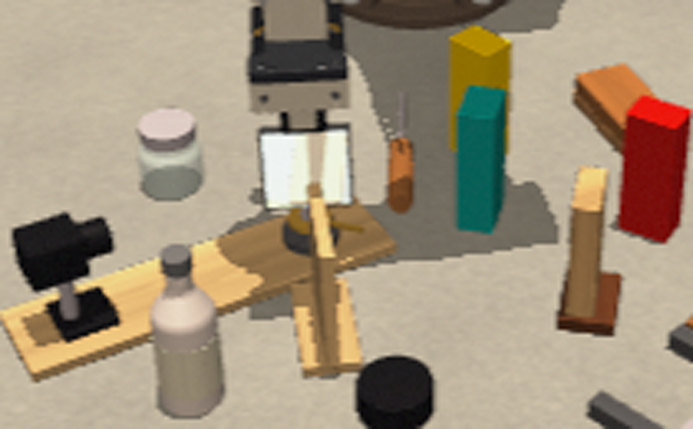

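```bash
cat > m.py <<'E'
from h import *
import sys
t=sys.argv[1]; piv=np.array([.5061,-.0890])
names=['wrist']+(['scene','side'] if len(sys.argv)<3 else [])
for n in names:
    o,s=pickle.load(open(n+t+'.pkl','rb'));W,m=cloud(s);C=cv2.cvtColor(s['frame'],cv2.COLOR_RGB2HSV)
    off={'wrist':(0,0),'scene':(.0028,-.001),'side':(-.0035,.001)}[n]
    XY=W[...,:2]-np.array(off)-piv; r=np.hypot(XY[...,0],XY[...,1]); Z=W[...,2]
    q=m&(r<.06)&(r>.026)&(Z>.029)&(Z<.0405)
    a=np.degrees(np.arctan2(XY[...,1],XY[...,0]))
    v,u=np.nonzero(q);print(n,'needle',q.sum(),[ (round(x),round(y*1000),round(z*1000)) for x,y,z in zip(a[q],r[q],Z[q])][:60:3], 'med %.1f'%np.median(a[q]) if q.any() else '')
    q=m&(r<.045)&(Z>.05)&(Z<.131)
    P=XY[q]*1000
    if len(P)>20:
        c=cv2.fitLine(P.astype(np.float32),cv2.DIST_HUBER,0,.01,.01).ravel();print(n,'plate',len(P),'dir %.2f'%np.degrees(np.arctan2(c[1],c[0])),c[2:],cv2.minAreaRect(P.astype(np.float32)))
E
python3 m.py 7
python3 - <<'E'
from h import *
# mark from wrist1/2
for t in '12':
    o,s=pickle.load(open('wrist'+t+'.pkl','rb'));W,m=cloud(s);g=s['frame'].max(-1)
    q=m&(W[...,0]>.55)&(W[...,0]<.62)&(W[...,1]>.125)&(W[...,1]<.155)&(W[...,2]>.065)&(W[...,2]<.115)&(g<95)
    P=W[q];print(t,q.sum(),P.mean(0),P.min(0),P.max(0))
    d=(P.min(0)+P.max(0))/2-[.5061,-.0890,0];print(np.degrees(np.arctan2(d[1],d[0])))
E
```

```text
wrist needle 123 [(65, 27, 33), (65, 29, 33), (69, 26, 36), (67, 28, 35), (71, 27, 37), (68, 29, 36), (72, 27, 37), (67, 30, 37), (71, 29, 36), (67, 31, 37), (72, 30, 36), (67, 32, 36), (71, 31, 37), (66, 33, 36), (71, 32, 36), (75, 31, 37), (68, 34, 37), (72, 33, 36), (68, 35, 35), (72, 34, 36)] med 69.6
wrist plate 318 dir 82.76 [  1.7100525 -37.96982  ] ((0.17791962623596191, -29.67961311340332), (6.488683223724365, 21.59189224243164), 5.741372108459473)
scene needle 18 [(81, 28, 34), (67, 34, 37), (74, 41, 36), (70, 33, 32), (71, 42, 34), (67, 53, 40)] med 69.7
scene plate 581 dir -84.37 [-1.5950204  -0.46356276] ((-1.230949878692627, 0.2124786376953125), (13.730859756469727, 79.71302032470703), 6.093389511108398)
side needle 0 [] 
side plate 531 dir -84.61 [-4.1461124 -2.4169931] ((-3.3241448402404785, -1.0741462707519531), (9.615241050720215, 84.45723724365234), 5.740642070770264)
1 1031 [0.59098434 0.14143344 0.09385084] [0.55769784 0.13638885 0.06503717] [0.6181215  0.15471845 0.1149851 ]
70.77180375898956
2 851 [0.59338958 0.14092497 0.0925753 ] [0.55861712 0.13645752 0.06501011] [0.61795222 0.15417173 0.11497239]
70.67193871166369
```

Run:
```python
from h import *
for t in '12':
    o,s=pickle.load(open('wrist'+t+'.pkl','rb'));W,m=cloud(s);H=cv2.cvtColor(s['frame'],cv2.COLOR_RGB2HSV)
    q=m&(W[...,0]>.55)&(W[...,0]<.62)&(W[...,1]>.125)&(W[...,1]<.155)&(W[...,2]>.065)&(W[...,2]<.115)
    q=q&(H[...,1]<90)&(H[...,2]<150)
    n,l,st,c=cv2.connectedComponentsWithStats(q.astype(np.uint8));k=1+st[1:,4].argmax();P=W[l==k]
    mid=(P.min(0)+P.max(0))/2;print(t,st[k],P.mean(0),mid,np.ptp(P,0))
    for x in (P.mean(0),mid):
        d=x-[.5061,-.0890,0];print(np.degrees(np.arctan2(d[1],d[0])))
o,s=pickle.load(open('wrist5.pkl','rb'));W,m=cloud(s)
# camera body side: symmetric axis from top
q=m&(W[...,0]>.56)&(W[...,0]<.66)&(W[...,1]>-.34)&(W[...,1]<-.22)&(W[...,2]>.105)&(W[...,2]<.115)
P=W[q][:,:2];d=P.mean(0)-[.5061,-.0890];print(P.mean(0),np.degrees(np.arctan2(d[1],d[0])))
```

```text
1 [228 172  14  35 354] [0.58578856 0.13984958 0.09319571] [0.58534691 0.14010273 0.09136863] [0.03475232 0.00707335 0.03488828]
70.8011819708966
70.91943464945673
2 [233 177  14  33 322] [0.58579011 0.13985187 0.09297624] [0.58521238 0.14008652 0.09062927] [0.03439707 0.00679553 0.03492424]
70.80101416390174
70.94823936386511
[ 0.62019503 -0.28749654] -60.10988106961276
```

Run:
```python
from h import *
piv=np.array([.5061,-.0890])
for t,n in (('7','wrist'),('5','wrist'),('6','wrist'),('1','wrist')):
    o,s=pickle.load(open(n+t+'.pkl','rb'));W,m=cloud(s);XY=(W[...,:2]-piv)*1000;r=np.hypot(XY[...,0],XY[...,1]);Z=W[...,2]
    q=m&(r<56)&(r>22)&(Z>.034)&(Z<.0405);P=XY[q]
    c=cv2.fitLine(P.astype(np.float32),cv2.DIST_HUBER,0,.01,.01).ravel()
    a=np.degrees(np.arctan2(P[:,1],P[:,0]))
    print(t,len(P),'rmax',r[q].max(),'line dir',np.degrees(np.arctan2(c[1],c[0])),'mean bearing',a.mean(),[(k,round(a[(r[q]>k)&(r[q]<=k+5)].min(),1),round(a[(r[q]>k)&(r[q]<=k+5)].max(),1)) for k in (22,27,32,37,42,47) if ((r[q]>k)&(r[q]<=k+5)).any()])
    # disc centre
    q=m&(r<30)&(Z>.034)&(Z<.0405)
```

```text
7 136 rmax 45.927953460230704 line dir 71.45501 mean bearing 69.6018197903271 [(22, np.float64(63.8), np.float64(73.0)), (27, np.float64(65.6), np.float64(74.6)), (32, np.float64(65.8), np.float64(74.3)), (37, np.float64(66.6), np.float64(74.0)), (42, np.float64(67.0), np.float64(73.0))]
5 109 rmax 52.168696296286505 line dir -0.14633687 mean bearing -0.4859205559327031 [(22, np.float64(-7.0), np.float64(4.7)), (27, np.float64(-5.5), np.float64(3.8)), (32, np.float64(-4.3), np.float64(4.2)), (37, np.float64(-3.8), np.float64(3.1)), (42, np.float64(-3.5), np.float64(2.9)), (47, np.float64(-3.5), np.float64(2.4))]
6 218 rmax 52.13896564032948 line dir 0.3888693 mean bearing -0.2795005112947517 [(22, np.float64(-6.6), np.float64(5.6)), (27, np.float64(-4.9), np.float64(5.5)), (32, np.float64(-4.1), np.float64(4.1)), (37, np.float64(-3.7), np.float64(3.5)), (42, np.float64(-2.9), np.float64(3.3)), (47, np.float64(-2.7), np.float64(3.0))]
1 137 rmax 52.183066030119 line dir -0.2153216 mean bearing 0.6739805525732528 [(22, np.float64(-5.7), np.float64(6.9)), (27, np.float64(-5.2), np.float64(5.8)), (32, np.float64(-3.1), np.float64(4.2)), (37, np.float64(-3.4), np.float64(4.0)), (42, np.float64(-2.8), np.float64(4.2)), (47, np.float64(-3.0), np.float64(3.3))]
```

Emit:
play_rows(
  series=[
    [0, 0, 0, 0, 0],
    [0, 0, 0, 0, 0],
    [0, 0, 0, 0, 0],
    [0, 0, 0, 0, 0],
    [0, 0, 0, 0, 0],
    [0, 0, 0, 0, 0],
    [0, 0, 0, 0, 0],
    [0, 0, 0, 0, 0],
    [0, 0, 0, 0, 0],
    [0, 0, 0, 0, 0],
  ],
)

```text
clock: 14.4
tool_pos: [0.5059, -0.0891, 0.2099]
orientation: [180.0, 0.0, -84.5]
force: [-4.5, 3.6, 2.3]
opening: 0.012
```

```bash
python3 - <<'E'
from h import *
o,s=wristshot('8');print(o['clock'],o['tool_pos'],o['orientation'],o['opening'],o['force'],o['moment'])
for n in ['scene','side']:
    pickle.dump((o,snapshot(n)),open(n+'8.pkl','wb'))
E
python3 m.py 8 | cut -c1-20,400-; python3 -c "
from seg import *
rect('offcut in bin','8',(.38,.53,.31,.48,.09,.14))"
```

```text
14.4 [ 0.5058986  -0.08908181  0.2098828 ] [ 1.79982534e+02  7.95015209e-03 -8.44751187e+01] 0.012042477326081125 [-4.45374049  3.59689336  2.29087855] [ 1.36220896  1.24237011 -0.08316931]
wrist needle 121 [(6
wrist plate 320 dir 
scene needle 19 [(70
scene plate 595 dir 
side needle 0 [] 
side plate 533 dir -
offcut in bin scene 323 rect mm [458.8 393.5] [56.4 41. ] 10.2 z [ 94.5 124.2 137.2]
offcut in bin side 290 rect mm [453.5 391.9] [53.9 44.8] 1.0 z [ 92.9 120.5 138.3]
```

Steady: the offcut stands in the bin and the mirror is held. Handing in.

```bash
python3 -c "
from plant import close_job
print(close_job())"
```

```text
the job is handed in; nothing more can be done
None
```

The offcut is in the grey scrap bin, and I handed the job in at about 14.5 s with the gripper still holding the mirror turned about 35° counter-clockwise.

**Offcut:** I lifted it out of the view and released it in the bin. The last pictures show it standing upright near the bin's centre.

**Mirror angle:** The gripper heading puts the mirror at 5.5°. The plate fitted at 5.4–5.6° in the fixed cameras, against a target of about 5.45° worked out from the lens and the mark.

**Pointer:** The needle read between 69.6° and 71.5° depending on the fit, because the gripper and mirror partly hide it; the mark is at about 70.9°. So this check agrees only to about 1°, or half that in the mirror.

**Hold and forces:** The pose did not change over a one-second hold before handing in, and the wrist force was about 6 N.

**Camera disagreement:** The scene and side cameras differed by about 6 mm in x. I used the wrist camera's positions, which lay between the two and matched the known sizes.

I saw nothing else moved in the pictures, but I did not measure the other objects one by one afterwards.

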